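Knock a glaze sample out of its holder

ROBOT

A 7-joint arm with a two-finger parallel gripper is mounted at the origin on the work surface. World frame = base frame: x ahead of the robot, y to its left, z up, the work surface at z = 0. Lengths are in m, angles in rad, forces in N, time in s.
With the tool pointing down it reaches from about 0.425 to 0.95 m from the base axis. Payload 16.7 kg.
Tool frame: the origin (TCP) lies midway between the tips of the shut fingers; the grasp point (between the pads) lies 19 mm behind it; z points along the fingers, y is the line along which they close (so a half turn about z gives the same grasp; the last joint's range is limited). The gripper opens to 94 mm and grips with 3 to 60 N. Pads are 16 mm wide; open, the fingers measure 119 mm over their backs; the gripper's body (75 mm by 177 mm) begins 78 mm behind the grasp point.
Start: joints at [0.992, 0.426, 0.074, 1.606, -0.034, 1.111, -0.067], TCP at [0.281, -0.614, 0.205] pointing down, gripper open.
Joint ranges: [-2.85, 2.85], [-0.5, 2.14], [-1.23, 1.37], [0.21, 2.46], [-1.02, 4.16], [0.16, 2.05], [-2.73, 2.73]. Speed limits (rad/s): [1.89, 1.89, 2.39, 2.39, 3.01, 3.01, 3.01].

INTERFACE

Orientations are given as a unit quaternion [w, x, y, z].
In Python, from rig import r gives the robot as it stands.
- The arm moves only by the shell command python3 -m jog 'ROWS' [FORCE]. ROWS is JSON, a list of rows, each an object with "turn": the turn, a rotation vector about the tool's x, y, z in rad, a list of three; "translation": the shift along the tool's x, y, z in cm, a list of three; "hand": the opening in per cent of the stroke, from 0 (shut) to 100 (fully open). In form: [{"turn": [rx, ry, rz], "translation": [dx, dy, dz], "hand": hand}, ...]. A call has 1 to 20 rows; each row is the pose to reach, as a shift and turn from the pose commanded when the call began, along the tool's axes at that moment; what a row does not reach only later rows make up. A row lasts 1/10 s, in which the tool goes at most 50 mm and 8.59 degrees, less where a joint would pass 70% of its speed; a pose out of reach is approached as far as the arm can. A call with a gripper value outside its range is refused whole. The fingers move at their own pace and stop on an object; FORCE is the grip in N (left out, the last holds). Time passes only in rows, so rows that repeat a pose let the fingers close. It gives the time, the measured TCP pose, the force, the opening and the grip force at its end, in the units of the state.
- r.state(): the state, without advancing time (a new reading comes with each control period).
- r.camera(name): name is "side" or "top" or "wrist"; returns a dict with "color" (384x512x3 uint8, red, green, blue), "mtx" (3x3 intrinsics, pixels), "R" (3x3) and "t" (3): a world point X has camera coordinates R X + t; the wrist camera has in their place "tool_from_camera" (4x4, takes a point from camera to tool coordinates, whose origin is the TCP and whose axes are the flange's). Camera axes: x right, y down, z forward; pixel columns grow to the right and rows downward; lengths in m; the calibration is good to about 2 mm. A picture is of the moment at which its call begins: read the wrist's pose just before it. There is no depth.
- r.hand_in(): hands the job in; it is judged then, once.
The state is a dict: "clock": time; "joint_positions": joint angles; "qd": joint speeds; "joint_torque": joint torques, N m; "tool_pos": TCP position; "orientation": TCP orientation; "contact_force": force on the tool from outside, world axes, zero at the start; "moment": the same for the moment, N m; "opening": opening from 0.0 (shut) to 1.0 (fully open); "grip_force": force on a finger pad.
Only numpy, scipy, OpenCV 4.12 (cv2) and the standard library are available. Lean on these libraries where they do the work, as an engineer would, in place of code of your own. Each camera call takes 0.05 s, during which the arm holds its last target. There are 200 camera calls.

TASK

Take the blue-handled knock-out rod from its stand, find the off-centre hole in the holder's round metal plate with its tip, and push the red glazed sample out of the spring clips so that it drops flat onto the felt below. Then put the rod back fully home in its stand. Work gently, pressing with no more than about 35 N, keep the gripper off the sample, and leave the jar, loose samples and catalogues where they are.

Things in the scene. Friction and masses are not known exactly. Their poses are not given: they have to be found in the camera images.
- block: Sample holder, fixed to the table: 100 x 100 x 8 mm felt-topped base with a wooden well on it, 58 x 58 mm outside, eight-sided and 41.4 mm across inside, clear wall at +x, open at +x and -x from 8 to 36 mm height, its top covered by a round plate. Pressing the rod on any part of it with over 50 N breaks the rules. Origin: on the well's axis at table height; z up.
- plate_top (a point): Centre of the top of the round aluminium plate (58 mm across, 8 mm thick, top at z = 92 mm), on the well's axis. Solid there: its only hole, 12.5 mm through, mouth chamfered 2 mm, has its centre 9 mm from this axis. The plate stands at any angle, not measured (this frame does not show it): feel or look which way the hole lies. It does not turn under the rod.
- clips (a point): On the well's axis between two brass spring clips (at +y and -y, z = 63 to 71 mm) that hold the sample by friction. Over it lies a guided brass follower plate (33 mm across, top at z = 80 mm) that the rod pushes: it moves straight down, taking roughly 5 to 20 N; the sample drops free after 11 to 13 mm; at 16 mm (rod tip at z = 64 mm) it meets a hard stop. It springs back up lightly.
- felt (a point): Centre of the felt under the well, z = 8 mm, where the sample must land.
- sample: Red glazed ceramic disc, 40 mm in diameter, 20 mm thick, 60 g, held in the well with its underside at z = 56 mm and its top at z = 76 mm, right under the follower. Lying on the felt it has its underside at z = 8 mm and its top at z = 28 mm. Origin: centre of its underside; z is its axis, up.
- rod: Knock-out rod, 130 mm long, 100 to 160 g, standing upright: steel shank 9 mm in diameter, 60 mm long, with a bevelled tip (6 mm flat), then a brass collar 30 mm in diameter (60 to 66 mm from the tip), then a blue square handle 22 x 22 mm (66 to 130 mm). Origin: centre of the tip; z runs up to the handle; x and y are square to the handle's faces.
- stand: Wooden stand for the rod, fixed to the table, 70 x 70 x 66 mm, with a 14 mm vertical through hole in its middle, mouth chamfered 3 mm. With the rod home its collar rests on the stand's top at z = 66 mm and its tip is 6 mm above the table. Origin: on the hole's axis at table height; z up.
- jar: Bystander: pale green glaze jar, 54 mm in diameter, 60 mm high. Origin: centre of its underside.
- spare_a: Bystander: loose blue glazed disc, 40 mm in diameter, 12 mm thick, on the table. Origin: centre of its underside.
- spare_b: Bystander: loose amber glazed disc, 40 mm in diameter, 12 mm thick, on the table. Origin: centre of its underside.
- catalogues: Bystander: stack of dark catalogues, 212 x 152 x 26 mm. Origin: centre of its underside.

How it is judged:
On the way, in this order (a step that is already met when the one before it is completed fails the run):
1. the rod is lifted clear of its stand (height (world z) of rod above 0.072 m), for 0.1 s.
2. the rod's tip is through the hole of the plate (z of rod in the frame of block below 0.084 m and horizontal distance between rod and block below 0.016 m), for 0.1 s.
3. the sample has dropped onto the felt while the rod is in the hole (z of sample in the frame of block below 0.013 m and horizontal distance between rod and block below 0.018 m and z of rod in the frame of block below 0.09 m), for 0.1 s.
At the end, for the whole second after the job is handed in: The red sample lies flat (0.15 rad) and still on the felt, underside below 11.5 mm, within 30 mm of the well's axis; the rod stands upright (0.1 rad) and still in the stand's hole, tip within 6 mm of its axis and under 9.5 mm above the table (collar within 3.5 mm of the stand's top) (z of sample in the frame of block below 0.0115 m and angle between sample's own z axis and vertical below 0.15 rad and horizontal distance between sample and block below 0.03 m and linear speed of each of sample, rod below 0.02 m/s and horizontal distance between rod and stand below 0.006 m and z of rod in the frame of stand below 0.0095 m and angle between rod's own z axis and vertical below 0.1 rad); the robot touches nothing.
It fails at once if the rod is pressed on the holder with more than 50 N (contact force between rod and block above 50 N).
It fails at once if the sample is touched with the gripper (contact force between the fingers and sample above 0.5 N).
It fails at once if a bystander is shifted by more than 15 mm (distance of any of jar, spare_a, spare_b, catalogues from where it was at the start of the episode above 0.015 m).
It also fails if it takes over 72 s, if anything falls off the work surface, if the arm or the gripper's body presses on something with over 40 N, if the wrist force passes 120 N, or if a joint passes its speed limit or range.

## Working session

There is one attempt and no reset: what is moved stays moved. The work goes in short steps, Python scripts to look and compute and a shell command to move; the robot and the scene stay as the last step left them, time stands still between calls to the robot, and variables do not carry over. Pictures are saved under pics/ and viewed, at most 10 in all, crops included, and the job is handed in when it is done.

```bash
ls; mkdir -p pics; python3 - <<'E'
from rig import r
import cv2,numpy as np,pickle
s=r.state();print(s)
d={}
for n in("side","top"):
    c=r.camera(n);d[n]=c;print(n,c["mtx"].tolist(),c["R"].tolist(),c["t"].tolist())
    cv2.imwrite(f"pics/{n}0.png",c["color"][:,:,::-1])
w=r.camera("wrist");print(w["tool_from_camera"].tolist(),w["mtx"].tolist())
d["wrist"]=w
pickle.dump(d,open("cams.pkl","wb"))
E
```

```text
pics
{'clock': 0.0, 'joint_positions': array([ 0.99151843,  0.42674023,  0.07384841,  1.60659618, -0.03412603,
        1.11081808, -0.06709433]), 'qd': array([ 0.00082845,  0.00098605,  0.00040119, -0.00077969,  0.00109441,
        0.00054603, -0.0011954 ]), 'joint_torque': array([ 7.03347432e-04, -9.35787964e+01,  3.66786025e+00, -4.54182279e+01,
       -4.87162673e-02,  2.04099395e-02,  1.30095036e-04]), 'tool_pos': array([ 0.2810477 , -0.61322087,  0.20477483]), 'orientation': array([-6.27579100e-04,  9.77003602e-01,  2.13221802e-01, -1.74059289e-04]), 'contact_force': array([-0.60946925,  0.62363945, -0.49239585]), 'moment': array([0.0216578 , 0.02890664, 0.02212705]), 'grip_force': 0.0, 'opening': 0.9960040435229331}
side [[421.79168048374163, 0.0, 249.59825721889868], [0.0, 421.79168048374163, 183.88756641112317], [0.0, 0.0, 1.0]] [[-0.994530472927872, -0.10360923491774802, 0.013200941543005105], [-0.08731075471986695, 0.7553299885936151, -0.64950245607035], [0.05732338552554415, -0.6471025689725923, -0.7602448912692289]] [0.5337922227482464, 0.1696422656144396, 0.7885988737333983]
top [[389.5478724505526, 0.0, 251.63322670541854], [0.0, 389.5478724505526, 194.11060042476444], [0.0, 0.0, 1.0]] [[-0.027476051890959554, -0.9989700548331043, -0.03610950178595443], [-0.9833502040419962, 0.03350244634504566, -0.17860560545364254], [0.1796314081196554, 0.030600909065612563, -0.9832579222062277]] [-0.07549378321823104, 0.5597095195061097, 1.011572144018681]
[[-0.0009456769620087612, -0.9644878089710409, -0.2641256747105849, 0.07709116558124197], [0.9999982572334017, -0.0004869221704279575, -0.0018023420750022082, -0.0008214186928482414], [0.001609728312139288, -0.2641269188345597, 0.9644865885649837, -0.17927238027282183], [0.0, 0.0, 0.0, 1.0]] [[341.241129695465, 0.0, 254.9634513969703], [0.0, 341.241129695465, 186.60943063678485], [0.0, 0.0, 1.0]]
```

View pics/top0.png

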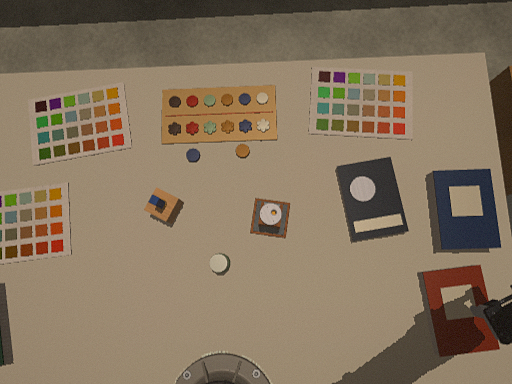

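View pics/side0.png

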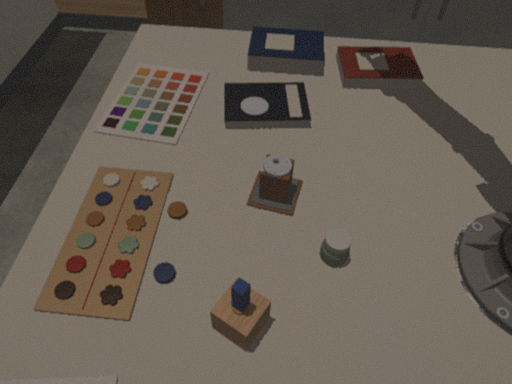

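The top view shows the stand at about (163,205), the holder plate at (270,214), the jar at (219,264) and the loose discs at (193,155) and (243,151). The side view shows the handle at (241,294).

```bash
cat > h.py <<'E'
import numpy as np,cv2,pickle
from scipy.spatial.transform import Rotation as Ro
def pix2w(c,uv,z,R=None,t=None):
    R=c["R"] if R is None else R; t=c["t"] if t is None else t
    d=R.T@np.linalg.inv(c["mtx"])@np.array([*uv,1.]); o=-R.T@t
    return o+d*(z-o[2])/d[2]
def w2pix(c,X,R=None,t=None):
    R=c["R"] if R is None else R; t=c["t"] if t is None else t
    p=c["mtx"]@(R@np.asarray(X)+t); return p[:2]/p[2]
def wristRt(s,c):
    q=s["orientation"]; T=np.eye(4); T[:3,:3]=Ro.from_quat(q,scalar_first=True).as_matrix(); T[:3,3]=s["tool_pos"]
    M=np.linalg.inv(T@c["tool_from_camera"]); return M[:3,:3],M[:3,3]
def delta(s,X):
    "shift in tool axes (cm) that takes TCP to X"
    return 100*Ro.from_quat(s["orientation"],scalar_first=True).as_matrix().T@(np.asarray(X)-s["tool_pos"])
E
python3 - <<'E'
from h import *
d=pickle.load(open("cams.pkl","rb"));t=d["top"];s=d["side"]
for n,uv,z in(("plate",(270,214),.092),("handle",(153,200),.136),("stand",(164,205),.066),("jar",(219,263),.06)):print(n,pix2w(t,uv,z))
for n,uv,z in(("plate",(278,165),.092),("handle",(241,283),.136),("jar",(338,239),.06)):print(n,pix2w(s,uv,z))
a=cv2.resize(t["color"][180:250,135:300],None,fx=4.8,fy=4.8,interpolation=cv2.INTER_CUBIC)
b=cv2.resize(s["color"][150:215,235:315],None,fx=3.5,fy=3.5,interpolation=cv2.INTER_CUBIC)
b2=cv2.resize(s["color"][270:345,200:280],None,fx=3.5,fy=3.5,interpolation=cv2.INTER_CUBIC)
o=np.zeros((600,800,3),np.uint8);o[:a.shape[0],:a.shape[1]]=a[:, :800];o[336:336+228,:280]=b[:228];o[336:336+262,300:580]=b2[:262]
cv2.imwrite("pics/c1.png",o[:,:,::-1])
E
```

```text
plate [ 0.49548176 -0.13999787  0.092     ]
handle [0.53464676 0.15283475 0.136     ]
stand [0.53232022 0.14310639 0.066     ]
jar [ 0.37479838 -0.00252811  0.06      ]
plate [ 0.49568375 -0.13776063  0.092     ]
handle [0.53590174 0.14735503 0.136     ]
jar [0.37648106 0.00249903 0.06      ]
```

View pics/c1.png

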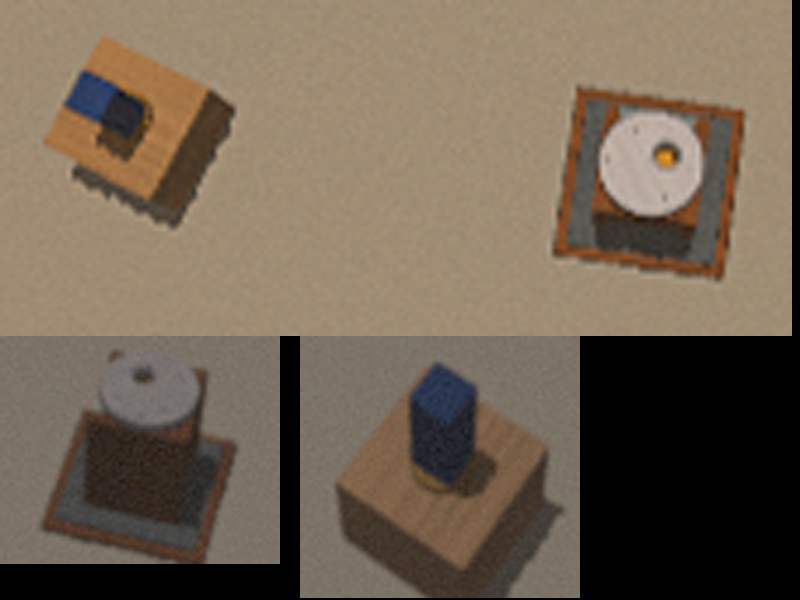

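The crop shows the plate centre at top pixel (270.6,214.0) and the hole at (273.8,212.1). The handle top is at (153.8,199.6), turned about -22°. I'll go above the rod next.

```bash
python3 -m jog '[{"turn":[0,0,-0.75],"translation":[54.9,-58.7,-1.5],"hand":100},{"turn":[0,0,-0.75],"translation":[54.9,-58.7,-1.5],"hand":100},{"turn":[0,0,-0.75],"translation":[54.9,-58.7,-1.5],"hand":100},{"turn":[0,0,-0.75],"translation":[54.9,-58.7,-1.5],"hand":100},{"turn":[0,0,-0.75],"translation":[54.9,-58.7,-1.5],"hand":100},{"turn":[0,0,-0.75],"translation":[54.9,-58.7,-1.5],"hand":100},{"turn":[0,0,-0.75],"translation":[54.9,-58.7,-1.5],"hand":100},{"turn":[0,0,-0.75],"translation":[54.9,-58.7,-1.5],"hand":100},{"turn":[0,0,-0.75],"translation":[54.9,-58.7,-1.5],"hand":100},{"turn":[0,0,-0.75],"translation":[54.9,-58.7,-1.5],"hand":100},{"turn":[0,0,-0.75],"translation":[54.9,-58.7,-1.5],"hand":100},{"turn":[0,0,-0.75],"translation":[54.9,-58.7,-1.5],"hand":100},{"turn":[0,0,-0.75],"translation":[54.9,-58.7,-1.5],"hand":100},{"turn":[0,0,-0.75],"translation":[54.9,-58.7,-1.5],"hand":100},{"turn":[0,0,-0.75],"translation":[54.9,-58.7,-1.5],"hand":100},{"turn":[0,0,-0.75],"translation":[54.9,-58.7,-1.5],"hand":100},{"turn":[0,0,-0.75],"translation":[54.9,-58.7,-1.5],"hand":100},{"turn":[0,0,-0.75],"translation":[54.9,-58.7,-1.5],"hand":100},{"turn":[0,0,-0.75],"translation":[54.9,-58.7,-1.5],"hand":100},{"turn":[0,0,-0.75],"translation":[54.9,-58.7,-1.5],"hand":100}]'
python3 - <<'E'
from h import *
from rig import r
s=r.state();c=r.camera("wrist");pickle.dump((s,c),open("w1.pkl","wb"))
print(s["tool_pos"],s["orientation"],s["contact_force"],s["joint_positions"])
cv2.imwrite("pics/w1.png",c["color"][:,:,::-1])
R,t=wristRt(s,c);print(w2pix(c,[.536,.15,.136],R,t),w2pix(c,[.533,.146,.066],R,t))
E
```

```text
clock: 2.15
tool_pos: [0.5356, 0.1471, 0.2205]
orientation: [0.0, 0.832, 0.555, -0.0]
contact_force: [0.1, 0.0, 0.2]
opening: 0.999
grip_force: 0.0
[0.53564885 0.14714814 0.22048   ] [ 2.67322490e-04  8.31574898e-01  5.55412526e-01 -2.08724394e-04] [0.11987303 0.00161599 0.19252689] [ 0.10697495  0.26806586 -0.58162243  1.83007602  0.16536145  1.09189842
 -0.92795447]
[254.96832597 190.0077673 ] [253.79674    175.60510371]
```

View pics/w1.png

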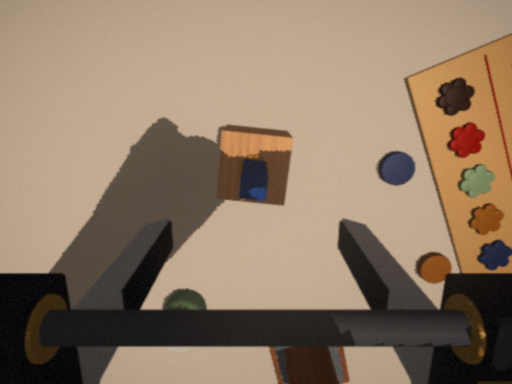

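The wrist view shows the stand at about (255,165) and the handle's top end at about (254,190), within a few pixels of the prediction. I'll get the handle's edges numerically.

```bash
python3 - <<'E'
from h import *
s,c=pickle.load(open("w1.pkl","rb"));R,t=wristRt(s,c)
im=c["color"].astype(int);m=((im[:,:,2]>im[:,:,0]+15)&(im[:,:,2]>25)).astype(np.uint8);m[:130]=0;m[215:]=0;m[:,:210]=0;m[:,300:]=0
ys,xs=np.nonzero(m)
for y in range(155,206,4):
    k=xs[ys==y]; print(y,(k.min(),k.max(),len(k)) if len(k) else None)
br=im[:,:,2]*m; print("bright",[(y,np.nonzero(br[y]>75)[0].min(),np.nonzero(br[y]>75)[0].max()) for y in range(150,210,3) if (br[y]>75).any()])
# predicted top face outline for yaw guesses
for X in([.536,.15,.136],[.536,.15,.072]):print(w2pix(c,X,R,t))
for uv in((254.5,191),(256,191)):print(pix2w(c,uv,.136,R,t),delta(s,[*pix2w(c,uv,.136,R,t)[:2],.086]))
E
```

```text
155 None
159 None
163 None
167 None
171 (np.int64(247), np.int64(255), 3)
175 (np.int64(243), np.int64(258), 12)
179 (np.int64(243), np.int64(265), 18)
183 (np.int64(242), np.int64(263), 19)
187 (np.int64(241), np.int64(265), 25)
191 (np.int64(241), np.int64(265), 25)
195 (np.int64(241), np.int64(265), 25)
199 (np.int64(256), np.int64(264), 9)
203 None
bright [(189, np.int64(250), np.int64(265)), (192, np.int64(249), np.int64(265)), (195, np.int64(251), np.int64(265)), (198, np.int64(257), np.int64(265))]
[254.96832597 190.0077673 ]
[255.02138401 172.23318525]
[0.53533394 0.14937874 0.136     ] [ 0.20264793 -0.11739009 13.44784775]
[0.53644759 0.14891603 0.136     ] [2.02562636e-01 3.20580831e-03 1.34478735e+01]
```

```bash
python3 -m jog '[{"turn":[0,0,0.1],"translation":[0.3,-0.24,3],"hand":100},{"turn":[0,0,0.1],"translation":[0.3,-0.24,6],"hand":100},{"turn":[0,0,0.1],"translation":[0.3,-0.24,9],"hand":80},{"turn":[0,0,0.1],"translation":[0.3,-0.24,12],"hand":60},{"turn":[0,0,0.1],"translation":[0.3,-0.24,13.4],"hand":50},{"turn":[0,0,0.1],"translation":[0.3,-0.24,13.4],"hand":40},{"turn":[0,0,0.1],"translation":[0.3,-0.24,13.4],"hand":30},{"turn":[0,0,0.1],"translation":[0.3,-0.24,13.4],"hand":10},{"turn":[0,0,0.1],"translation":[0.3,-0.24,13.4],"hand":0},{"turn":[0,0,0.1],"translation":[0.3,-0.24,13.4],"hand":0},{"turn":[0,0,0.1],"translation":[0.3,-0.24,13.4],"hand":0},{"turn":[0,0,0.1],"translation":[0.3,-0.24,13.4],"hand":0}]' 40
```

```text
clock: 3.4
tool_pos: [0.5349, 0.1525, 0.0868]
orientation: [0.0, 0.858, 0.514, 0.0]
contact_force: [-0.3, 0.4, 3.8]
opening: 0.234
grip_force: 40.0
```

```bash
python3 - <<'E'
from h import *
from rig import r
s=r.state();d=pickle.load(open("cams.pkl","rb"));t=d["top"]
p=pix2w(t,(270.6,214),.092);h=pix2w(t,(273.8,212.1),.092);print(p,h,np.linalg.norm(h-p))
hh=p+(h-p)/np.linalg.norm(h-p)*.009;print(hh)
print(s["tool_pos"],s["joint_positions"],delta(s,[*s["tool_pos"][:2],.197]),delta(s,[*hh[:2],.197]))
E
```

```text
[ 0.49543199 -0.14154459  0.092     ] [ 0.50010607 -0.14997689  0.092     ] 0.009641101167289987
[ 0.49979526 -0.14941617  0.092     ]
[0.53488882 0.15245987 0.08682725] [ 0.03410066  0.42164651 -0.52626514  1.95396293  0.28069589  0.83700068
 -1.13504183] [ 3.59509288e-03  4.72510262e-03 -1.10172738e+01] [-28.27087357  11.14750052 -11.02172125]
```

```bash
python3 -m jog '[{"turn":[0,0,0],"translation":[0,0,-2],"hand":0},{"turn":[0,0,0],"translation":[0,0,-5],"hand":0},{"turn":[0,0,0],"translation":[0,0,-8],"hand":0},{"turn":[0,0,0],"translation":[0,0,-11],"hand":0},{"turn":[0,0,0],"translation":[-2,0.8,-11],"hand":0},{"turn":[0,0,0],"translation":[-5,2,-11],"hand":0},{"turn":[0,0,0],"translation":[-8,3.2,-11],"hand":0},{"turn":[0,0,0],"translation":[-11,4.3,-11],"hand":0},{"turn":[0,0,0],"translation":[-14,5.5,-11],"hand":0},{"turn":[0,0,0],"translation":[-17,6.7,-11],"hand":0},{"turn":[0,0,0],"translation":[-20,7.9,-11],"hand":0},{"turn":[0,0,0],"translation":[-23,9.1,-11],"hand":0},{"turn":[0,0,0],"translation":[-25.5,10.1,-11],"hand":0},{"turn":[0,0,0],"translation":[-27.3,10.8,-11],"hand":0},{"turn":[0,0,0],"translation":[-28.3,11.1,-11],"hand":0},{"turn":[0,0,0],"translation":[-28.3,11.1,-11],"hand":0},{"turn":[0,0,0],"translation":[-28.3,11.1,-11],"hand":0},{"turn":[0,0,0],"translation":[-28.3,11.1,-11],"hand":0}]' 55
python3 - <<'E'
from h import *
from rig import r
s=r.state();c=r.camera("wrist");sd=r.camera("side");pickle.dump((s,c,sd),open("w2.pkl","wb"))
R,t=wristRt(s,c)
print(s["tool_pos"],s["contact_force"])
T=s["tool_pos"]
a=w2pix(c,[.4998,-.1494,.092],R,t);b=w2pix(c,[*T[:2],T[2]-.0808],R,t);print("hole,tip",a,b)
u,v=int(a[0]),int(a[1]);x0,y0=max(u-65,0),max(v-70,0)
k=c["color"][y0:y0+130,x0:x0+130]
a2=w2pix(sd,[.4998,-.1494,.092]);b2=w2pix(sd,[*T[:2],T[2]-.0808]);print("side",a2,b2)
X0,Y0=int(a2[0])-32,int(a2[1])-45
k2=sd["color"][Y0:Y0+80,X0:X0+55]
print(x0,y0,X0,Y0)
A=cv2.resize(k,None,fx=4,fy=4,interpolation=cv2.INTER_CUBIC);B=cv2.resize(k2,None,fx=5,fy=5,interpolation=cv2.INTER_CUBIC)
o=np.zeros((520,800,3),np.uint8);o[:A.shape[0],:A.shape[1]]=A;o[:B.shape[0],522:522+B.shape[1]]=B
o=np.clip(o.astype(float)*1.4,0,255).astype(np.uint8)
cv2.imwrite("pics/w2.png",o[:,:,::-1])
E
```

```text
clock: 5.2
tool_pos: [0.4993, -0.1481, 0.1965]
orientation: [-0.0, 0.857, 0.515, 0.0]
contact_force: [1.4, 0.0, -2.3]
opening: 0.233
grip_force: 55.0
[ 0.4993321  -0.14814973  0.19652207] [ 1.37170193  0.0222451  -2.25129304]
hole,tip [257.1978804  187.75666836] [256.09048886 194.62685838]
side [276.29538706 160.60052969] [277.23769692 152.69536736]
192 117 244 115
```

View pics/w2.png

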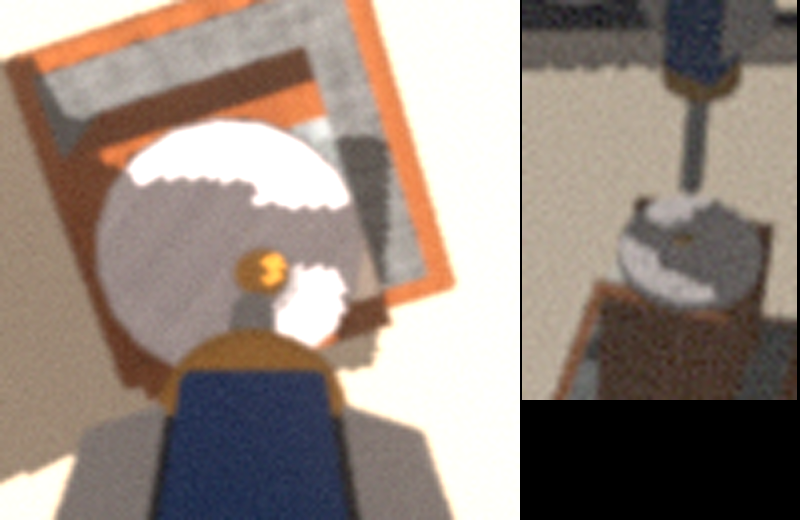

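The wrist crop shows the hole at full-image pixel (257.5,184.5) and the plate centre at about (249,179.5). The tip is just below the hole at (255,192). In the side view the tip hangs just above the plate.

```bash
python3 - <<'E'
from h import *
s,c,sd=pickle.load(open("w2.pkl","rb"));R,t=wristRt(s,c);T=s["tool_pos"]
p=pix2w(c,(249.2,179.5),.092,R,t);h=pix2w(c,(257.5,184.5),.088,R,t);print(p,h,np.linalg.norm((h-p)[:2]))
tip=pix2w(c,(255,193),T[2]-.0808,R,t);print("tip",tip,T, delta(s,tip),"move",delta(s,h)-delta(s,tip))
# side: hole (244+160/5... ) crop hole at (683,240)
hs=pix2w(sd,(244+(683-522)/5,115+240/5),.088);ts=pix2w(sd,(244+(691-522)/5,115+187/5),T[2]-.0808);print("side",hs,ts,delta(s,hs)-delta(s,ts))
print("tool delta of top-est hole",delta(s,[.4998,-.1494,T[2]]))
E
```

```text
[ 0.49719806 -0.1396901   0.092     ] [ 0.50091617 -0.14790533  0.088     ] 0.009017442819255626
tip [ 0.49920172 -0.14655292  0.11572207] [ 0.4993321  -0.14814973  0.19652207] [ 0.13207583 -0.08562824  8.0800552 ] move [-0.03969408  0.21522503  2.77216845]
side [ 0.49956932 -0.14658903  0.088     ] [ 0.49828712 -0.14908968  0.11572207] [ 0.28005082 -0.00407492  2.77230224]
tool delta of top-est hole [-8.83488477e-02  1.00077390e-01 -4.16204955e-05]
```

```bash
python3 -m jog '[{"turn":[0,0,0],"translation":[0.05,0.12,0.5],"hand":0},{"turn":[0,0,0],"translation":[0.05,0.12,1.3],"hand":0},{"turn":[0,0,0],"translation":[0.05,0.12,2.0],"hand":0},{"turn":[0,0,0],"translation":[0.05,0.12,2.2],"hand":0},{"turn":[0,0,0],"translation":[0.05,0.12,2.2],"hand":0}]'
python3 -m jog '[{"turn":[0,0,0],"translation":[0,0,0.1],"hand":0},{"turn":[0,0,0],"translation":[0,0,0.2],"hand":0},{"turn":[0,0,0],"translation":[0,0,0.2],"hand":0}]'
python3 -m jog '[{"turn":[0,0,0],"translation":[0,0,0.1],"hand":0},{"turn":[0,0,0],"translation":[0,0,0.15],"hand":0},{"turn":[0,0,0],"translation":[0,0,0.15],"hand":0}]'
```

```text
clock: 5.8
tool_pos: [0.5001, -0.1495, 0.1739]
orientation: [-0.0, 0.858, 0.514, -0.0]
contact_force: [0.6, -0.5, -1.5]
opening: 0.227
grip_force: 55.0
clock: 6.1
tool_pos: [0.5004, -0.1496, 0.1725]
orientation: [0.0, 0.858, 0.514, 0.0]
contact_force: [-0.2, -0.3, -0.6]
opening: 0.232
grip_force: 55.0
clock: 6.4
tool_pos: [0.5004, -0.1495, 0.1709]
orientation: [-0.0, 0.858, 0.514, -0.0]
contact_force: [-1.8, 0.0, -1.2]
opening: 0.229
grip_force: 55.0
```

```bash
for i in 1 2; do python3 -m jog '[{"turn":[0,0,0],"translation":[0,0,0.1],"hand":0},{"turn":[0,0,0],"translation":[0,0,0.2],"hand":0},{"turn":[0,0,0],"translation":[0,0,0.2],"hand":0}]' | egrep 'tool_pos|contact'; done
```

```text
tool_pos: [0.5004, -0.1495, 0.1688]
contact_force: [1.1, 0.4, -1.5]
tool_pos: [0.5003, -0.1496, 0.1669]
contact_force: [-0.7, -0.2, -1.7]
```

```bash
for i in 1 2 3 4; do python3 -m jog '[{"turn":[0,0,0],"translation":[0,0,0.1],"hand":0},{"turn":[0,0,0],"translation":[0,0,0.2],"hand":0},{"turn":[0,0,0],"translation":[0,0,0.3],"hand":0},{"turn":[0,0,0],"translation":[0,0,0.3],"hand":0}]' | egrep 'tool_pos|contact'; done
```

```text
tool_pos: [0.5003, -0.1496, 0.1638]
contact_force: [1.2, 0.9, -1.9]
tool_pos: [0.5004, -0.1496, 0.1609]
contact_force: [-0.5, -0.0, -0.7]
tool_pos: [0.5005, -0.1496, 0.1585]
contact_force: [-2.5, 0.1, 8.7]
tool_pos: [0.5006, -0.1496, 0.1556]
contact_force: [-3.3, 0.6, 8.5]
```

```bash
for i in 1 2 3; do python3 -m jog '[{"turn":[0,0,0],"translation":[0,0,0.1],"hand":0},{"turn":[0,0,0],"translation":[0,0,0.2],"hand":0},{"turn":[0,0,0],"translation":[0,0,0.3],"hand":0},{"turn":[0,0,0],"translation":[0,0,0.3],"hand":0}]' | egrep 'tool_pos|contact'; done
python3 - <<'E'
from h import *
from rig import r
c=r.camera("side");a=w2pix(c,[.497,-.14,.04]);u,v=map(int,a);print(u,v)
k=cv2.resize(c["color"][v-60:v+40,u-50:u+50],None,fx=5,fy=5,interpolation=cv2.INTER_CUBIC)
cv2.imwrite("pics/s3.png",np.clip(k*1.5,0,255).astype(np.uint8)[:,:,::-1])
E
```

```text
tool_pos: [0.5005, -0.1496, 0.1525]
contact_force: [-2.9, -1.0, 7.9]
tool_pos: [0.5006, -0.1495, 0.1492]
contact_force: [0.3, 1.0, 0.2]
tool_pos: [0.5005, -0.1495, 0.1459]
contact_force: [0.8, -0.2, 0.2]
275 181
```

View pics/s3.png

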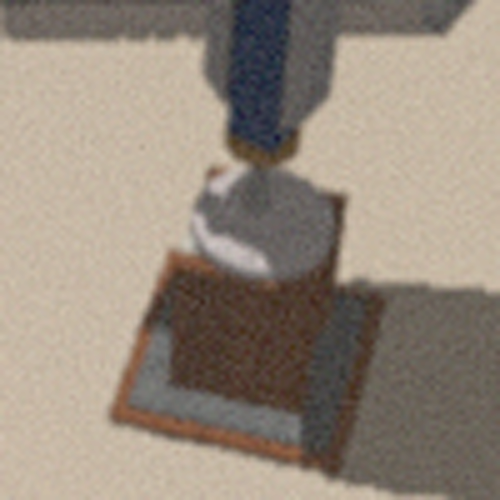

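The force fell from 8 N to 0 after about 12 mm of travel, so the sample should be released. The side crop shows the rod in the hole but hides the window. I'll withdraw and check the sample through the +x window.

```bash
python3 -m jog '[{"turn":[0,0,0],"translation":[0,0,0],"hand":0},{"turn":[0,0,0],"translation":[0,0,-0.5],"hand":0},{"turn":[0,0,0],"translation":[0,0,-1.5],"hand":0},{"turn":[0,0,0],"translation":[0,0,-2.5],"hand":0},{"turn":[0,0,0],"translation":[0,0,-4],"hand":0},{"turn":[0,0,0],"translation":[0,0,-5.5],"hand":0},{"turn":[0,0,0],"translation":[0,0,-6],"hand":0},{"turn":[0,0,0],"translation":[0,0,-6],"hand":0}]'
python3 - <<'E'
from h import *
from rig import r
s=r.state();c=pickle.load(open("cams.pkl","rb"))["wrist"]
for yaw in(None,0):
  for g in([.62,-.14,.22],[.65,-.12,.22],[.68,-.14,.22]):
    q=dict(s);q["tool_pos"]=np.array(g)
    if yaw is not None:q["orientation"]=np.array([0,1.,0,0])
    R,t=wristRt(q,c);print(yaw,g,w2pix(c,[.52,-.14,.02],R,t),-R.T@t,delta(s,g))
E
```

```text
clock: 10.65
tool_pos: [0.5008, -0.1497, 0.207]
orientation: [0.001, 0.858, 0.514, 0.0]
contact_force: [-0.1, -0.6, -1.9]
opening: 0.23
grip_force: 55.0
None [0.62, -0.14, 0.22] [180.53901748 203.55076248] [ 0.65537187 -0.07153226  0.39928555] [ 6.48155348 10.05776849 -1.28453491]
None [0.65, -0.12, 0.22] [167.83145401 228.91712107] [ 0.68537187 -0.05153226  0.39928555] [ 9.66017157 11.75964276 -1.28121958]
None [0.68, -0.14, 0.22] [137.48057355 226.21560378] [ 0.71537187 -0.07153226  0.39928555] [ 9.31175327 15.34831561 -1.27557404]
0 [0.62, -0.14, 0.22] [256.28632478 245.02397307] [ 0.69709117 -0.13917858  0.39927238] [ 6.48155348 10.05776849 -1.28453491]
0 [0.65, -0.12, 0.22] [272.51616224 267.40309065] [ 0.72709117 -0.11917858  0.39927238] [ 9.66017157 11.75964276 -1.28121958]
0 [0.68, -0.14, 0.22] [256.28258536 288.95631432] [ 0.75709117 -0.13917858  0.39927238] [ 9.31175327 15.34831561 -1.27557404]
```

Third option at the present yaw: the window falls at column 137, clear of the gripper.

```bash
python3 -m jog '[{"turn":[0,0,0],"translation":[1,1.7,-0.2],"hand":0},{"turn":[0,0,0],"translation":[2.5,4.1,-0.6],"hand":0},{"turn":[0,0,0],"translation":[4,6.6,-1],"hand":0},{"turn":[0,0,0],"translation":[5.5,9,-1.3],"hand":0},{"turn":[0,0,0],"translation":[7,11.5,-1.3],"hand":0},{"turn":[0,0,0],"translation":[8.5,14,-1.3],"hand":0},{"turn":[0,0,0],"translation":[9.3,15.3,-1.3],"hand":0},{"turn":[0,0,0],"translation":[9.3,15.3,-1.3],"hand":0},{"turn":[0,0,0],"translation":[9.3,15.3,-1.3],"hand":0}]'
python3 - <<'E'
from h import *
from rig import r
s=r.state();c=r.camera("wrist");R,t=wristRt(s,c)
u,v=w2pix(c,[.52,-.14,.03],R,t).astype(int);print(u,v)
k=cv2.resize(c["color"][v-60:v+60,u-70:u+70],None,fx=5,fy=5,interpolation=cv2.INTER_CUBIC)
cv2.imwrite("pics/w4.png",np.clip(k*1.5,0,255).astype(np.uint8)[:,:,::-1])
# return to above stand: grasp pose was TCP (.5349,.1525)
print(s["tool_pos"],delta(s,[.5349,.1525,.20]),delta(s,[.5349,.1525,.0868]))
E
```

```text
clock: 11.55
tool_pos: [0.6785, -0.1395, 0.2179]
orientation: [-0.001, 0.858, 0.514, -0.001]
contact_force: [-0.9, -0.4, -1.9]
opening: 0.237
grip_force: 55.0
135 230
[ 0.67853948 -0.13954508  0.21788465] [ 18.98755393 -26.43042826   1.8248725 ] [ 18.99221962 -26.41148467  13.14485568]
```

View pics/w4.png

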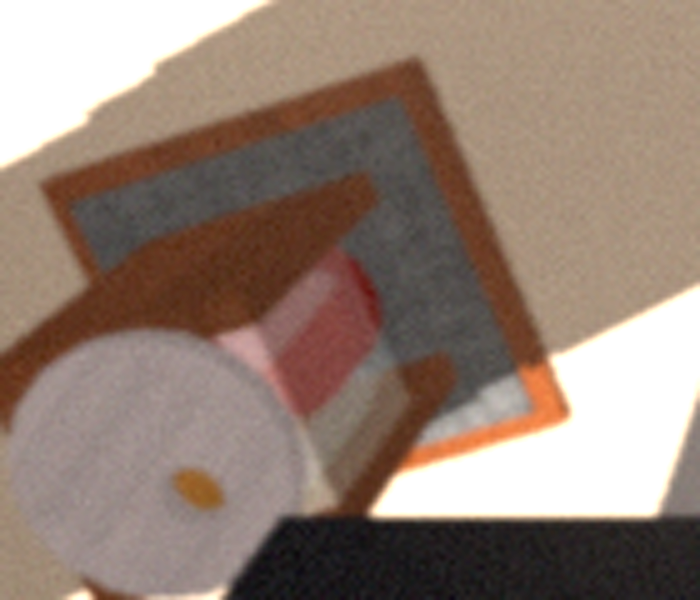

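The window view shows the red disc at (330,330) in the crop, on the felt and flat: its outline matches a flat disc projected there. The hole shows brass again. Next, back to the stand.

```bash
python3 -m jog '[{"turn":[0,0,0],"translation":[1,-1.4,0.1],"hand":0},{"turn":[0,0,0],"translation":[2.5,-3.5,0.3],"hand":0},{"turn":[0,0,0],"translation":[4.2,-5.9,0.5],"hand":0},{"turn":[0,0,0],"translation":[6,-8.4,0.7],"hand":0},{"turn":[0,0,0],"translation":[7.8,-10.9,0.9],"hand":0},{"turn":[0,0,0],"translation":[9.6,-13.4,1.1],"hand":0},{"turn":[0,0,0],"translation":[11.4,-15.9,1.3],"hand":0},{"turn":[0,0,0],"translation":[13.2,-18.4,1.5],"hand":0},{"turn":[0,0,0],"translation":[15,-20.9,1.7],"hand":0},{"turn":[0,0,0],"translation":[16.8,-23.4,1.8],"hand":0},{"turn":[0,0,0],"translation":[18.2,-25.3,1.8],"hand":0},{"turn":[0,0,0],"translation":[19,-26.4,1.8],"hand":0},{"turn":[0,0,0],"translation":[19,-26.4,1.8],"hand":0},{"turn":[0,0,0],"translation":[19,-26.4,1.8],"hand":0},{"turn":[0,0,0],"translation":[19,-26.4,1.8],"hand":0}]'
python3 - <<'E'
from h import *
from rig import r
s=r.state();print(s["tool_pos"],delta(s,[.5349,.1525,.0868]))
c=r.camera("wrist");R,t=wristRt(s,c);T=s["tool_pos"]
a=w2pix(c,[*T[:2],.066],R,t);print(a,w2pix(c,[*T[:2],T[2]-.0808],R,t));u,v=a.astype(int);print(u-50,v-50)
k=cv2.resize(c["color"][v-50:v+50,u-50:u+50],None,fx=5,fy=5,interpolation=cv2.INTER_CUBIC)
cv2.imwrite("pics/w5.png",np.clip(k*1.6,0,255).astype(np.uint8)[:,:,::-1])
E
```

```text
clock: 13.1
tool_pos: [0.5364, 0.151, 0.201]
orientation: [0.0, 0.858, 0.513, -0.0]
contact_force: [0.2, 0.2, -1.1]
opening: 0.231
grip_force: 55.0
[0.5363964  0.15095853 0.20095748] [ 0.06857568 -0.2078918  11.41567011]
[255.92913424 178.22312142] [256.05467482 194.55951277]
205 128
```

View pics/w5.png

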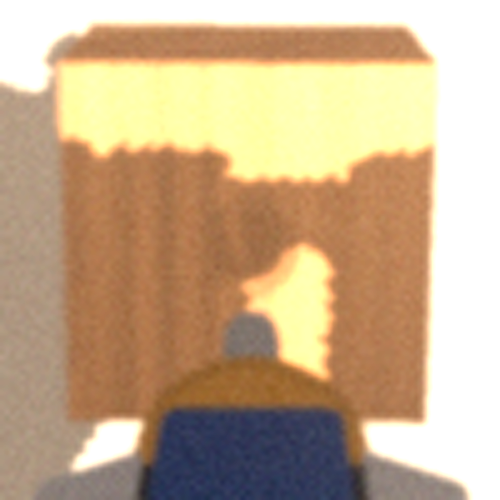

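The wrist view shows the stand's top centred at about (254,176) with the tip approaching it, consistent with the remembered grasp pose. Descending after a 2 mm correction.

```bash
python3 -m jog '[{"turn":[0,0,0],"translation":[0.07,-0.2,0.5],"hand":0},{"turn":[0,0,0],"translation":[0.07,-0.2,2],"hand":0},{"turn":[0,0,0],"translation":[0.07,-0.2,3.5],"hand":0},{"turn":[0,0,0],"translation":[0.07,-0.2,4.6],"hand":0},{"turn":[0,0,0],"translation":[0.07,-0.2,4.8],"hand":0},{"turn":[0,0,0],"translation":[0.07,-0.2,4.8],"hand":0}]'
for i in 1 2 3; do python3 -m jog '[{"turn":[0,0,0],"translation":[0,0,0.2],"hand":0},{"turn":[0,0,0],"translation":[0,0,0.3],"hand":0},{"turn":[0,0,0],"translation":[0,0,0.4],"hand":0},{"turn":[0,0,0],"translation":[0,0,0.4],"hand":0}]' | egrep 'tool_pos|contact'; done
```

```text
clock: 13.75
tool_pos: [0.5343, 0.1539, 0.1524]
orientation: [-0.0, 0.858, 0.514, -0.0]
contact_force: [0.2, 1.1, -1.0]
opening: 0.231
grip_force: 55.0
tool_pos: [0.5346, 0.1539, 0.1491]
contact_force: [-0.2, -0.1, -1.4]
tool_pos: [0.5345, 0.1539, 0.1448]
contact_force: [-0.5, -0.5, -1.8]
tool_pos: [0.5345, 0.1539, 0.1408]
contact_force: [0.4, 0.3, -1.9]
```

```bash
python3 -m jog '[{"turn":[0,0,0],"translation":[-0.1,0.1,0.5],"hand":0},{"turn":[0,0,0],"translation":[-0.1,0.1,1.2],"hand":0},{"turn":[0,0,0],"translation":[-0.1,0.1,2],"hand":0},{"turn":[0,0,0],"translation":[-0.1,0.1,2],"hand":0}]' | egrep 'tool_pos|contact'
python3 -m jog '[{"turn":[0,0,0],"translation":[0,0,0.7],"hand":0},{"turn":[0,0,0],"translation":[0,0,1.4],"hand":0},{"turn":[0,0,0],"translation":[0,0,2.1],"hand":0},{"turn":[0,0,0],"translation":[0,0,2.7],"hand":0},{"turn":[0,0,0],"translation":[0,0,2.9],"hand":0},{"turn":[0,0,0],"translation":[0,0,2.9],"hand":0}]' | egrep 'tool_pos|contact'
```

```text
tool_pos: [0.5342, 0.1523, 0.1196]
contact_force: [0.2, 0.6, -1.3]
tool_pos: [0.5348, 0.1526, 0.0916]
contact_force: [0.2, 0.2, -1.1]
```

```bash
for i in 1 2; do python3 -m jog '[{"turn":[0,0,0],"translation":[0,0,0.1],"hand":0},{"turn":[0,0,0],"translation":[0,0,0.2],"hand":0},{"turn":[0,0,0],"translation":[0,0,0.2],"hand":0}]' | egrep 'tool_pos|contact'; done
python3 -m jog '[{"turn":[0,0,0],"translation":[0,0,0.1],"hand":0},{"turn":[0,0,0],"translation":[0,0,0.1],"hand":0}]' | egrep 'tool_pos|contact'
```

```text
tool_pos: [0.535, 0.1525, 0.0901]
contact_force: [0.9, -0.3, -2.4]
tool_pos: [0.5349, 0.1525, 0.0879]
contact_force: [0.0, -0.5, -1.7]
tool_pos: [0.5349, 0.1525, 0.0869]
contact_force: [-0.3, 0.3, -1.2]
```

```bash
python3 -m jog '[{"turn":[0,0,0],"translation":[0,0,0],"hand":26},{"turn":[0,0,0],"translation":[0,0,0],"hand":35},{"turn":[0,0,0],"translation":[0,0,0],"hand":60},{"turn":[0,0,0],"translation":[0,0,0],"hand":80},{"turn":[0,0,0],"translation":[0,0,0],"hand":80},{"turn":[0,0,0],"translation":[0,0,-2],"hand":80},{"turn":[0,0,0],"translation":[0,0,-5],"hand":80},{"turn":[0,0,0],"translation":[0,0,-9],"hand":80},{"turn":[0,0,0],"translation":[0,0,-13],"hand":80},{"turn":[0,0,0],"translation":[0,0,-17],"hand":80},{"turn":[0,0,0],"translation":[0,0,-17],"hand":80},{"turn":[0,0,0],"translation":[0,0,-17],"hand":80}]'
python3 - <<'E'
from h import *
from rig import r
c=r.camera("side");d=pickle.load(open("cams.pkl","rb"))["side"]
f=lambda k:cv2.resize(k[265:350,195:285],None,fx=4.4,fy=4.4,interpolation=cv2.INTER_CUBIC)
cv2.imwrite("pics/s6.png",np.hstack([f(d["color"]),f(c["color"])])[:,:,::-1])
E
```

```text
clock: 17.95
tool_pos: [0.5352, 0.1526, 0.2576]
orientation: [0.0, 0.858, 0.514, 0.001]
contact_force: [-0.8, -0.6, -0.3]
opening: 0.803
grip_force: 0.0
```

View pics/s6.png

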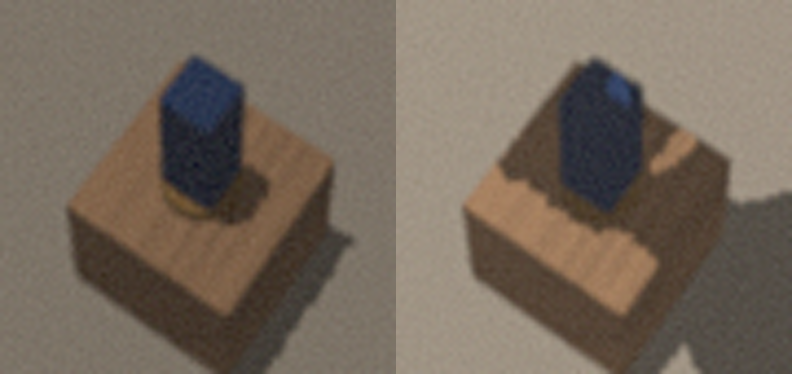

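The rod sits as it did at the start: before/after handle tops match at about (202,60) and (596,62) in the two halves of the picture. Handing in.

```bash
python3 -c "
from rig import r
print(r.hand_in())"
```

```text
the job is handed in; nothing more can be done
None
```

I pushed the red sample out onto the felt, where it lay flat in the camera view, and put the rod back home in its stand; readings never showed more than about 9 N, and I handed the job in at about 18 s (no verdict was returned).

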